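Pack the cassette-and-seatpost kit into the bail-arm organizer

ROBOT

A 6-joint arm with a two-finger parallel gripper is mounted at the origin on the work surface. World frame = base frame: x ahead of the robot, y to its left, z up, the work surface at z = 0. Lengths are in mm, angles in rad, forces in N, time in s.
With the tool pointing down it reaches from about 275 to 1000 mm from the base axis. Payload 8.4 kg.
Tool frame: the origin (TCP) lies on the centre line of the jaws, within the pads' length; the fingertips stand 17 mm ahead of it and the grasp point (between the pads) lies 2 mm behind it; z points along the fingers, y is the line along which they close (so a half turn about z gives the same grasp; the last joint's range is limited). The gripper opens to 85 mm and grips with 20 to 120 N. Pads are 22 mm wide; open, the fingers measure 114 mm over their backs; the gripper's body (76 mm by 85 mm) begins 54 mm behind the grasp point. The pads swing forward as they close: fully open they stand 13 mm farther back than shut.
Start: joints at [1.183, 0.353, 1.633, -0, 1.155, -0.002], TCP at [235.187, 579.064, 248.281] pointing down, gripper open.
Joint ranges: [-2.63, 2.63], [-0.92, 2.1], [0.06, 2.66], [-1.3, 4.44], [0, 2.69], [-3.02, 3.02]. Speed limits (rad/s): [2.22, 2.22, 2.79, 3.14, 3.14, 3.14].

INTERFACE

Orientations are given as [roll, pitch, yaw] about the fixed x, y, z axes, in that order (R = Rz(yaw) Ry(pitch) Rx(roll)).
In Python, from rig import r, eyes gives the robot as it stands. The module is installed in compiled form; this text tells all that it offers.
- The arm moves only by the shell command python3 -m inch 'ROWS' [FORCE]. ROWS is JSON, a list of rows, each a list of 7 numbers: the shift along the tool's x, y, z in m, then the turn, a rotation vector about the tool's x, y, z in degrees, then the closure, from -1 (fully open) to 1 (shut). In form: [[x, y, z, rx, ry, rz, gripper], ...]. A call has 1 to 8 rows; each row shifts and turns the commanded pose from where the row before left it, along the tool's axes as they then stand; what a row does not reach is not made up. A row lasts 1/10 s, in which the tool goes at most 50 mm and 8.59 degrees, less where a joint would pass 70% of its speed; a pose out of reach is approached as far as the arm can. A call with a gripper value outside its range is refused whole. The fingers move at their own pace and stop on an object; FORCE is the grip in N (left out, the last holds). Time passes only in rows, so rows that do not move let the fingers close. It gives the time, the measured TCP pose, the force, the opening and the grip force at its end, in the units of the state.
- r.sense(): the state, without advancing time (a new reading comes with each control period).
- eyes.grab_frame(name): name is "side" or "top"; returns a dict with "img" (480x640x3 uint8, blue, green, red), "fx", "fy", "cx", "cy" (pixels), "R" (3x3) and "t" (3): a world point X has camera coordinates R X + t. Camera axes: x right, y down, z forward; pixel columns grow to the right and rows downward; lengths in mm; the calibration is good to about 2 mm. A picture is of the moment at which its call begins. There is no depth.
- r.sign_off(): hands the job in; it is judged then, once.
The state is a dict: "clock": time; "qpos": joint angles; "qvel": joint speeds; "joint_efforts": joint torques, N m; "eef_pos": TCP position; "tcp_rot": TCP orientation; "contact_force": force on the tool from outside, world axes, zero at the start; "wrist_torque": the same for the moment, N m; "opening": opening from 0.0 (shut) to 1.0 (fully open); "grasp_force": force on a finger pad.
Only numpy, scipy, OpenCV 4.12 (cv2) and the standard library are available. Lean on these libraries where they do the work, as an engineer would, in place of code of your own. Each camera call takes 0.05 s, during which the arm holds its last target. There are 200 camera calls.

TASK

Swing the wire bail that lies across the black organizer tray right back off its inserts, and only then pack the tray: stand the lockring tool with the guide pin upright in the square bin, stand the white lube bottle upright in the round well, and lay the split seat clamp with the bolt ears flat over the post on its pad. Leave the two look-alikes, the plain socket without a pin and the plain closed spacer ring, where they lie, and leave the bail swung back.

Things in the scene. Friction and masses are not known exactly. Their poses are not given: they have to be found in the camera images.
- organizer: Black organizer tray, fixed on the table: 90 mm in own x, 302 mm in own y (with bail), long walls 28 mm high. Origin: centre of its underside; z up. Three grey inserts stand along its y, 90 mm apart (y = -90, 0, 90 mm), in any order. A wire bail is hinged on two cheeks (76 mm high) at its ends; hinge line parallel to own y at x = +45, z = 66 mm.
- bail (a joint): Bail angle q, rad. U of 6 mm wire, arms 60 mm long at organizer y = +-148 mm; crossbar with a black grip sleeve, 12 mm thick, 80 mm long, at y = 0. Sleeve axis: organizer x = 45 - 60 cos q, z = 66 + 60 sin q mm. 0: level across the inserts (starts 0 to 0.25); 1.57: straight up; 2.6: end stop, right back beyond the tray's side. Hinge friction 0.06 Nm (1 N at the sleeve): stays where left.
- square_bin: Grey square open bin, 70 x 70 mm outside, 62 x 62 mm inside, 30 mm high, floor 4 mm thick: a fixed insert of the organizer. Origin: centre of its underside, 6 mm above the table; axes as the organizer's.
- round_well: Grey round open well, outside diameter 62 mm, inside 54 mm, 30 mm high, floor 4 mm thick: a fixed insert of the organizer. Origin: centre of its underside, 6 mm above the table; axes as the organizer's.
- post_pad: Grey square pad 70 x 70 mm, its flat top 22 mm above its origin, with one upright post of 14 mm diameter and 20 mm height in its middle: a fixed insert of the organizer. Origin: centre of its underside, 6 mm above the table; axes as the organizer's.
- lockring_tool: Steel cassette lockring tool, loose, standing upright with its thin guide pin on top: hex foot 31 mm over corners and 21 mm high, then a round splined barrel of 24 mm diameter from 21 to 41 mm height, then a pin of 8 mm diameter up to 62 mm. About 90 g. Origin: centre of its underside, z up along the pin.
- seat_clamp: Aluminium seat clamp, loose, lying flat: a ring of 40 mm outside and 32 mm inside diameter, 15 mm high, with a split between two short bolt ears that stick out along its own +x to 31 mm from the centre (ears 14 mm wide in y, a dark 22 mm bolt across them). About 40 g. Origin: centre of the ring's underside.
- lube_bottle: White capped lube bottle, loose, standing upright: straight round body of 38 mm diameter up to 72 mm height, then shoulder and tapered cap up to 105 mm. Up to 140 g. Origin: centre of its underside, z up.
- plain_socket: Look-alike of the lockring tool, to be left alone: the same steel hex foot and barrel (31 mm over corners, 24 mm barrel, 41 mm high) but no splines and no pin; a dark hole in its top. Loose, upright. Origin: centre of its underside.
- spacer_ring: Look-alike of the seat clamp, to be left alone: a plain closed aluminium ring of the same size (40 mm outside, 32 mm inside, 15 mm high) without split, ears or bolt. Loose, lying flat. Origin: centre of its underside.
Things that resemble listed ones, but are neither listed nor needed, are in the scene too. Leave any blue or pink look-alike of the seat_clamp alone.

How it is judged (in metres and radians):
On the way:
1. the bail is swung back off the inserts (past 1.9 rad) (value of joint bail above 1.9 rad), for 0.2 s.
At the end, for the whole second after the job is handed in: Bail past 1.9 rad; tool within 26 mm of the square bin's centre, bottle 12 mm of the well's, clamp 13 mm of the post's, each upright to 0.2 rad, at its resting height (-3/+5 mm), at rest; socket and spacer within 20 mm of their starts (value of joint bail above 1.9 rad and horizontal distance between lockring_tool and square_bin below 0.026 m and z of lockring_tool in the frame of square_bin between 0.001 and 0.009 m and angle between each of lockring_tool, lube_bottle, seat_clamp's own z axis and vertical below 0.2 rad and linear speed of each of lockring_tool, lube_bottle, seat_clamp below 0.02 m/s and horizontal distance between lube_bottle and round_well below 0.012 m and z of lube_bottle in the frame of round_well between 0.001 and 0.009 m and horizontal distance between seat_clamp and post_pad below 0.013 m and z of seat_clamp in the frame of post_pad between 0.019 and 0.027 m and distance of each of plain_socket, spacer_ring from where it was at the start of the episode below 0.02 m); the robot touches nothing.
It fails at once if a look-alike was moved more than 20 mm (distance of any of plain_socket, spacer_ring from where it was at the start of the episode above 0.02 m).
It fails at once if a part was put into the tray while the bail still lay over it (value of joint bail below 1.5 rad and ((horizontal distance between lockring_tool and square_bin below 0.03 m and height (world z) of lockring_tool below 0.06 m) or (horizontal distance between lockring_tool and round_well below 0.03 m and height (world z) of lockring_tool below 0.06 m) or (horizontal distance between lockring_tool and post_pad below 0.03 m and height (world z) of lockring_tool below 0.06 m) or (horizontal distance between lube_bottle and square_bin below 0.03 m and height (world z) of lube_bottle below 0.06 m) or (horizontal distance between lube_bottle and round_well below 0.03 m and height (world z) of lube_bottle below 0.06 m) or (horizontal distance between lube_bottle and post_pad below 0.03 m and height (world z) of lube_bottle below 0.06 m) or (horizontal distance between seat_clamp and square_bin below 0.03 m and height (world z) of seat_clamp below 0.06 m) or (horizontal distance between seat_clamp and round_well below 0.03 m and height (world z) of seat_clamp below 0.06 m) or (horizontal distance between seat_clamp and post_pad below 0.03 m and height (world z) of seat_clamp below 0.06 m))).
It also fails if it takes over 99 s, if anything falls off the work surface, if the arm or the gripper's body presses on something with over 40 N, if the wrist force passes 120 N, or if a joint passes its speed limit or range.

## Working session

There is one attempt and no reset: what is moved stays moved. The work goes in short steps, Python scripts to look and compute and a shell command to move; the robot and the scene stay as the last step left them, time stands still between calls to the robot, and variables do not carry over. Pictures are saved under pics/ and viewed, at most 14 in all, crops included, and the job is handed in when it is done.

```bash
mkdir -p pics
cat > h.py <<'E'
import numpy as np, cv2
from rig import r, eyes
def grab(n,save=None):
    f=eyes.grab_frame(n); f['img']=np.array(f['img'])
    for k in('R','t'): f[k]=np.array(f[k],float).reshape((3,3) if k=='R' else 3)
    if save: cv2.imwrite('pics/'+save,f['img'])
    return f
def ray(f,u,v,z):
    d=f['R'].T@np.array([(u-f['cx'])/f['fx'],(v-f['cy'])/f['fy'],1]); c=-f['R'].T@f['t']
    return c+d*(z-c[2])/d[2]
def proj(f,X):
    p=f['R']@np.array(X,float)+f['t']; return np.array([f['fx']*p[0]/p[2]+f['cx'],f['fy']*p[1]/p[2]+f['cy']])
E
python3 - <<'E'
from h import *
for n in('top','side'):
    f=grab(n,n+'0.png'); print(n,f['fx'],f['cx'],f['cy'],-f['R'].T@f['t'],f['R'].round(3).tolist())
print(r.sense())
E
```

```text
top 582.925464596115 313.6356846078954 243.51629686940774 [ 382.11137674  -12.58874044 1356.37086741] [[-0.024, -1.0, 0.012], [-0.994, 0.022, -0.105], [0.105, -0.014, -0.994]]
side 584.7347352987541 314.79216564899883 237.10147137159976 [  71.36204676 -741.33727653  777.41687065] [[0.845, -0.535, 0.005], [-0.341, -0.546, -0.765], [0.412, 0.645, -0.644]]
{'clock': 0.1, 'qpos': array([ 1.18260021e+00,  3.53589155e-01,  1.63407925e+00, -1.37364423e-05,
        1.15520999e+00, -2.39708256e-03]), 'qvel': array([-5.63960889e-04,  9.77820212e-06, -1.53041468e-03,  2.02826953e-03,
       -2.29343878e-04,  1.21311215e-03]), 'joint_efforts': array([-1.20411649e-03, -6.06353402e+01, -3.42818427e+01, -3.55473151e-05,
        3.94940522e-03,  1.09647630e-05]), 'eef_pos': array([235.02986053, 578.67048338, 247.62199751]), 'tcp_rot': array([-3.14030689e+00,  9.47800088e-06,  2.75579918e+00]), 'contact_force': array([-1.13916341, -0.04329837,  0.81280573]), 'wrist_torque': array([-0.02150573,  0.01394315, -0.01487238]), 'grasp_force': 0.0, 'opening': 1.0007164222445684}
```

View pics/top0.png

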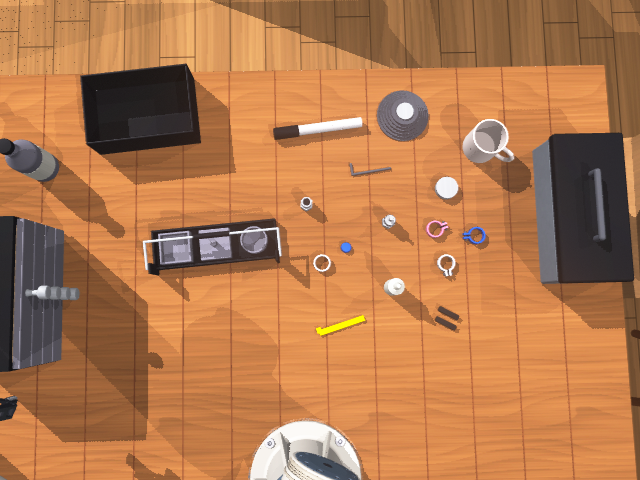

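View pics/side0.png

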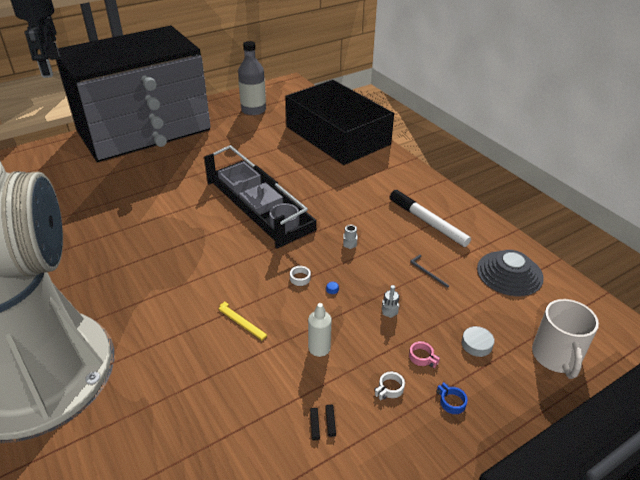

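Top view candidates:
- **Tool:** pinned (389,221); socket with hole (306,203).
- **Clamp:** silver with ears (446,264); pink (437,228); blue (475,236); plain ring (321,263).
- **Bottle:** capped white (395,286); grey tub (447,187); dark bottle (30,160).
- **Choice:** (389,221), (446,264) and (395,286).

The tray is at (215,247), with the bail's crossbar on its far side. I'll check these choices in one close crop.

Run:
```python
from h import *
t=cv2.imread('pics/top0.png'); s=cv2.imread('pics/side0.png')
a=cv2.resize(t[180:315,285:495],(420,270),interpolation=3)
b=cv2.resize(t[210:280,135:290],(420,190),interpolation=3)
c=cv2.resize(s[135:250,195:325],(380,336),interpolation=3)
d=cv2.resize(s[280:425,285:475],(380,264),interpolation=3)
o=np.zeros((600,800,3),np.uint8); o[:270,:420]=a; o[270:460,:420]=b; o[:336,420:]=c; o[336:,420:]=d
cv2.imwrite('pics/crop1.png',o)
```

```text
(no output)
```

View pics/crop1.png

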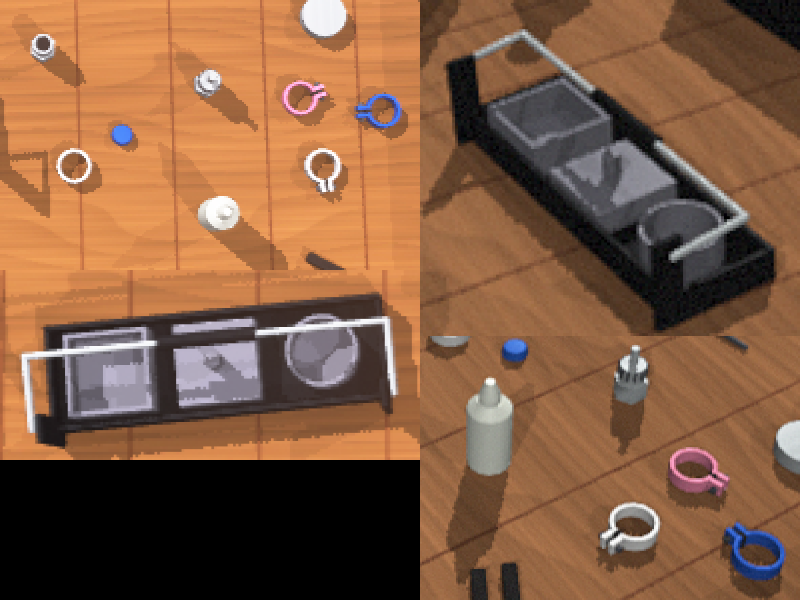

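The crop confirms the choices: pin and splines on the tool, ears on the silver clamp, and a capped bottle. From left to right the tray holds the bin, pad and well. The cheeks and hinge are on the robot's side, so the bail swings toward the robot.

Run:
```python
from h import *
F={n:grab(n) for n in('top','side')}
for n,seeds in(('top',dict(tool=(389,221),sock=(306,203),clamp=(446,264),ring=(321,263),bottle=(395,286))),('side',dict(tool=(391,303),sock=(350,237),clamp=(391,385),ring=(300,276),bottle=(320,332)))):
    f=F[n]; hsv=cv2.cvtColor(f['img'],cv2.COLOR_BGR2HSV)
    m=((hsv[...,1]<75)&(hsv[...,2]>60)).astype(np.uint8)
    k,l,st,c=cv2.connectedComponentsWithStats(m)
    for s,(u,v) in seeds.items():
        sub=l[v-14:v+15,u-14:u+15]; w=np.bincount(sub[sub>0]).argmax()
        print(n,s,'bbox',st[w],c[w].round(1))
        if s in('ring','clamp'):
            ys,xs=np.nonzero(l==w)
            (a,b),R=cv2.minEnclosingCircle(np.c_[xs,ys].astype(np.float32)); print('  mec',a,b,R, ray(f,a,b,15).round(1))
# clicked tray points, z=36 rims
g=lambda u,v:(135+u/2.71,210+(v-270)/2.714); h=lambda u,v:(195+(u-420)/2.923,135+v/2.922)
for nm,f,q,pts in(('binT','top',g,[(63,335),(152,327),(157,410),(70,418)]),('wellT','top',g,[(286,352),(359,350),(322,316),(324,388)]),
   ('binS','side',h,[(488,113),(546,80),(611,120),(553,155)]),('wellS','side',h,[(638,225),(725,227),(681,199),(681,251)])):
    P=np.array([ray(F[f],*q(*p),36)[:2] for p in pts]); print(nm,P.round(1).tolist(),P.mean(0).round(1))
for p in[(174,327),(256,320),(262,403),(177,409)]: print('padT',ray(F['top'],*g(*p),28).round(1))
print('post top',ray(F['top'],*g(212,361),48).round(1),'sleeve ends T(z75)',ray(F['top'],*g(157,343),75).round(1),ray(F['top'],*g(256,331),75).round(1))
for p in[(593,90),(658,147)]: print('sleeveS',ray(F['side'],*h(*p),75).round(1))
```

```text
top tool bbox [382 215  14  14 142] [388.3 221.1]
top sock bbox [300 197  12  14 128] [305.8 203.4]
top clamp bbox [437 254  19  22 181] [446.1 264.8]
  mec 446.81817626953125 264.7272644042969 11.091391563415527 [ 467.  -338.7   15. ]
top ring bbox [313 254  18  18 112] [321.4 262.4]
  mec 321.62103271484375 262.44268798828125 8.760632514953613 [478.9 -49.5  15. ]
top bottle bbox [384 278  21  17 285] [394.  286.3]
side tool bbox [382 285  17  33 405] [390.4 302.6]
side sock bbox [343 224  15  25 279] [349.9 237.1]
side clamp bbox [375 371  30  29 499] [389.8 385.6]
  mec 389.2983093261719 386.63446044921875 16.56584358215332 [ 464.1 -344.    15. ]
side ring bbox [290 265  21  21 314] [299.8 275.3]
  mec 299.8013000488281 275.2248840332031 11.107083320617676 [475.5 -56.7  15. ]
side bottle bbox [ 308  303   24   54 1034] [319.1 331.5]
binT [[550.8, 321.1], [555.9, 246.5], [486.0, 242.5], [481.0, 314.9]] [518.5 281.3]
wellT [[532.3, 134.4], [532.6, 73.1], [562.1, 103.8], [501.3, 102.9]] [532.1 103.5]
binS [[479.6, 304.9], [538.5, 323.1], [555.6, 246.2], [496.8, 228.1]] [517.6 275.6]
wellS [[509.2, 119.4], [560.3, 84.8], [550.5, 130.0], [520.2, 77.6]] [535.  102.9]
padT [556.6 229.6  28. ]
padT [561.  160.3  28. ]
padT [490.5 155.9  28. ]
padT [487.1 227.3  28. ]
post top [524.8 194.5  48. ] sleeve ends T(z75) [537.6 234.9  75. ] [545.6 154.3  75. ]
sleeveS [537.6 236.4  75. ]
sleeveS [542.3 146.4  75. ]
```

```bash
cat > go.py <<'E'
import sys; from h import *
from scipy.spatial.transform import Rotation as Ro
x,y,z,yaw=map(float,sys.argv[1:5]); s=r.sense()
ty=yaw if yaw<9 else s['tcp_rot'][2]
d=(ty-s['tcp_rot'][2]+np.pi)%(2*np.pi)-np.pi
R=Ro.from_euler('xyz',[np.pi,0,ty])
print('turn rz deg',np.degrees(-d).round(1),'then tool shift mm',R.inv().apply(np.array([x,y,z])-s['eef_pos']).round(1),'rot',s['tcp_rot'].round(3),'q',np.round(s['qpos'],2))
E
python3 -m inch '[[0,0,0,0,0,7.9,-1],[0,0,0,0,0,7.9,-1],[0,0,0,0,0,7.9,-1],[0,0,0,0,0,7.9,-1],[0,0,0,0,0,7.9,-1],[0,0,0,0,0,7.9,-1],[0,0,0,0,0,7.9,-1],[0,0,0,0,0,7.9,-1]]' 20; python3 go.py 539.5 193 150 1.651
```

```text
clock: 1.0
eef_pos: [235.1, 578.9, 248.1]
tcp_rot: [-3.141, 0.0, 1.647]
contact_force: [-0.6, -0.6, -0.4]
opening: 1.001
grasp_force: 0.0
turn rz deg -0.2 then tool shift mm [-409.1  272.5   98.1] rot [-3.141  0.     1.647] q [1.18 0.35 1.63 0.   1.16 1.11]
```

```bash
python3 -m inch '[[-0.035,0.023,0,0,0,0,-1],[-0.035,0.023,0,0,0,0,-1],[-0.035,0.023,0,0,0,0,-1],[-0.035,0.023,0.01,0,0,0,-1],[-0.035,0.023,0.01,0,0,0,-1],[-0.035,0.023,0.01,0,0,0,-1],[-0.035,0.023,0.01,0,0,0,-1],[-0.035,0.023,0.01,0,0,0,-1]]';  python3 go.py 539.5 193 150 1.651
```

```text
clock: 1.8
eef_pos: [442.3, 313.6, 198.0]
tcp_rot: [3.141, -0.0, 1.653]
contact_force: [0.6, -0.0, -1.1]
opening: 1.002
grasp_force: 0.0
turn rz deg 0.1 then tool shift mm [-128.    87.2   48. ] rot [ 3.141 -0.     1.653] q [0.61 0.28 1.86 0.   1.   0.53]
```

```bash
python3 -m inch '[[-0.026,0.017,0.01,0,0,0,-1],[-0.026,0.018,0.01,0,0,0,-1],[-0.026,0.017,0.01,0,0,0,-1],[-0.025,0.018,0.01,0,0,0,-1],[-0.025,0.017,0.008,0,0,0,-1],[0,0,0,0,0,0,-1]]';  python3 go.py 539.5 193 78 1.651
python3 - <<'E'
from h import *
f=grab('side'); cv2.imwrite('pics/s1.png',cv2.resize(f['img'][60:260,150:400],(750,600)))
E
```

```text
clock: 2.4
eef_pos: [539.9, 192.1, 149.1]
tcp_rot: [-3.141, 0.001, 1.65]
contact_force: [0.4, 0.7, 0.7]
opening: 1.003
grasp_force: 0.0
turn rz deg -0.0 then tool shift mm [ 1.  -0.4 71.1] rot [-3.141e+00  1.000e-03  1.650e+00] q [ 0.34  0.39  1.83 -0.    0.92  0.26]
```

View pics/s1.png

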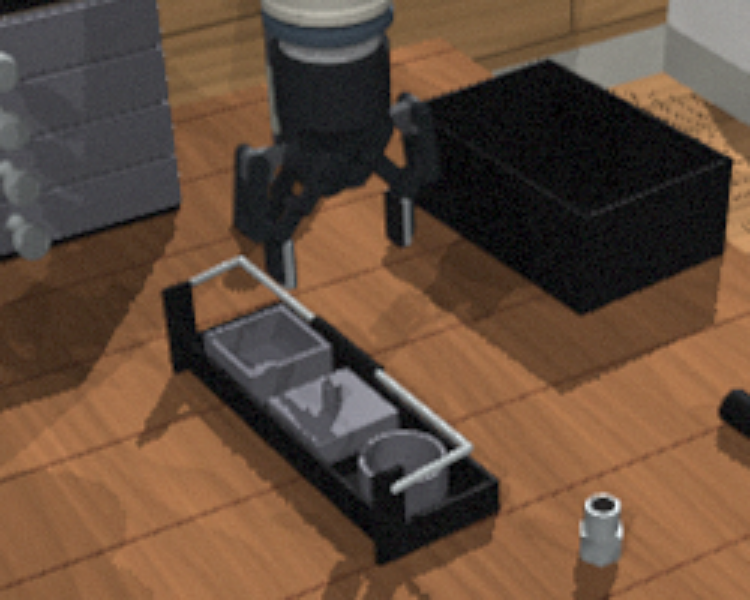

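The jaws at crop (290,270) and (400,230) straddle the sleeve at (345,340), so I'll descend and grip it.

```bash
python3 -m inch '[[0,0,0.02,0,0,0,-1],[0,0,0.02,0,0,0,-1],[0.001,0,0.02,0,0,0,-1],[0,0,0.01,0,0,0,-1],[0,0,0,0,0,0,1],[0,0,0,0,0,0,1],[0,0,0,0,0,0,1],[0,0,0,0,0,0,1]]' 25; python3 -m inch '[[0,0,0,0,0,0,1],[0,0,0,0,0,0,1]]'
```

```text
clock: 3.25
eef_pos: [539.1, 195.9, 81.2]
tcp_rot: [3.14, -0.0, 1.653]
contact_force: [-0.6, -0.0, 0.5]
opening: 0.329
grasp_force: 0.0
clock: 3.45
eef_pos: [542.1, 196.1, 81.9]
tcp_rot: [3.134, -0.001, 1.653]
contact_force: [8.3, -2.3, 0.5]
opening: 0.121
grasp_force: 27.5
```

```bash
python3 -m inch '[[0,-0.0025,-0.010,0,0,0,1],[0,-0.004,-0.0095,0,0,0,1],[0,-0.006,-0.009,0,0,0,1],[0,-0.007,-0.0075,0,0,0,1],[0,-0.0085,-0.006,0,0,0,1],[0,-0.0095,-0.0045,0,0,0,1],[0,-0.010,-0.003,0,0,0,1],[0,-0.0105,-0.001,0,0,0,1]]'; python3 -m inch '[[0,-0.0105,0.0005,0,0,0,1],[0,-0.010,0.0025,0,0,0,1],[0,-0.0095,0.004,0,0,0,1],[0,-0.009,0.006,0,0,0,1],[0,-0.0065,0.006,0,0,0,1],[0,0,0,0,0,0,1]]'
python3 - <<'E'
from h import *
f=grab('side'); cv2.imwrite('pics/s2.png',cv2.resize(f['img'][60:260,150:400],(750,600)))
E
```

```text
clock: 4.25
eef_pos: [487.7, 192.2, 136.0]
tcp_rot: [3.126, -0.003, 1.653]
contact_force: [6.5, -4.1, 26.5]
opening: 0.125
grasp_force: 29.4
clock: 4.85
eef_pos: [435.5, 187.6, 111.3]
tcp_rot: [3.14, -0.001, 1.653]
contact_force: [4.1, 4.2, -3.5]
opening: 0.119
grasp_force: 27.6
```

View pics/s2.png

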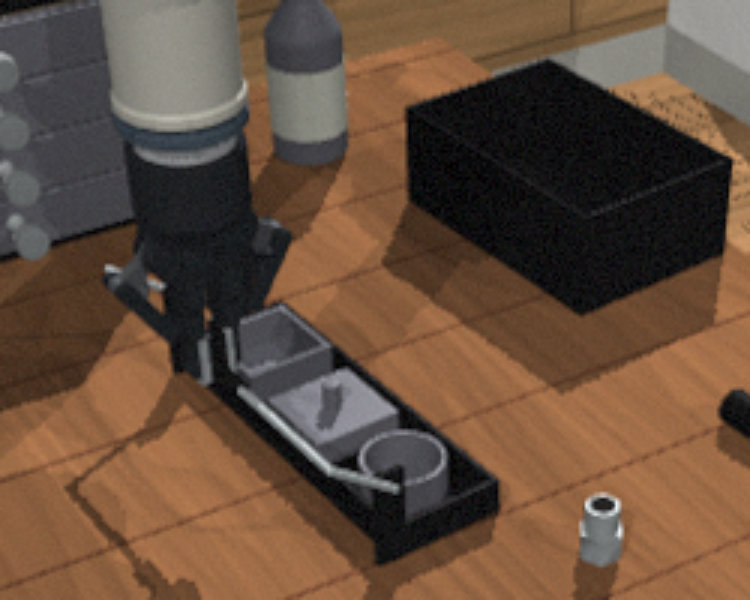

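The bail is held well back at about q≈2.4. I'll release it, lift, and take enlarged crops of the parts.

```bash
python3 -m inch '[[0,0,0,0,0,0,-0.2],[0,0,0,0,0,0,-0.2],[0,0,0,0,0,0,-0.2],[0,0,-0.02,0,0,0,-0.2],[0,0,-0.03,0,0,0,-0.2],[0,0,-0.03,0,0,0,-0.2],[0,0,-0.02,0,0,0,-0.2]]'
python3 - <<'E'
from h import *
T=grab('top','t2.png')['img'];S=grab('side','s3.png')['img']
z=lambda i,u,v:cv2.resize(i[v-20:v+20,u-20:u+20],(240,240),interpolation=cv2.INTER_NEAREST)
S2=cv2.resize(S[300:360,290:350],(240,240),interpolation=cv2.INTER_NEAREST)
o=np.vstack([np.hstack([z(T,389,221),z(T,446,264),z(T,395,286)]),np.hstack([z(S,391,303),z(S,391,385),S2])])
cv2.imwrite('pics/crop2.png',o)
E
```

```text
clock: 5.6
eef_pos: [435.6, 187.2, 213.5]
tcp_rot: [3.141, -0.0, 1.653]
contact_force: [0.2, 0.1, 0.7]
opening: 0.6
grasp_force: 0.0
```

View pics/crop2.png

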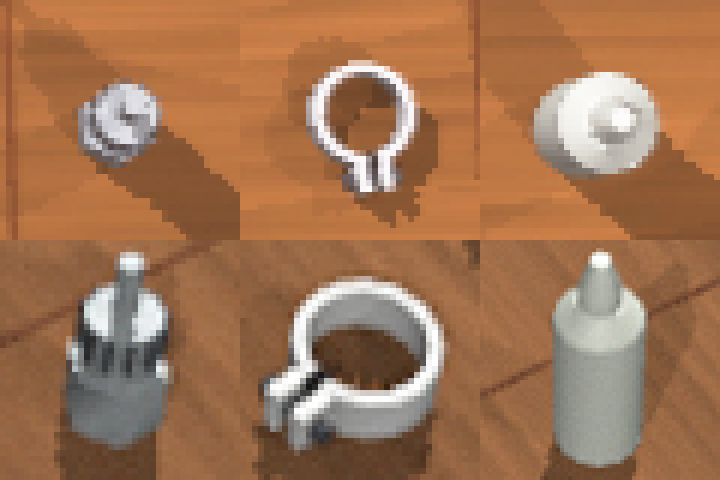

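View pics/t2.png

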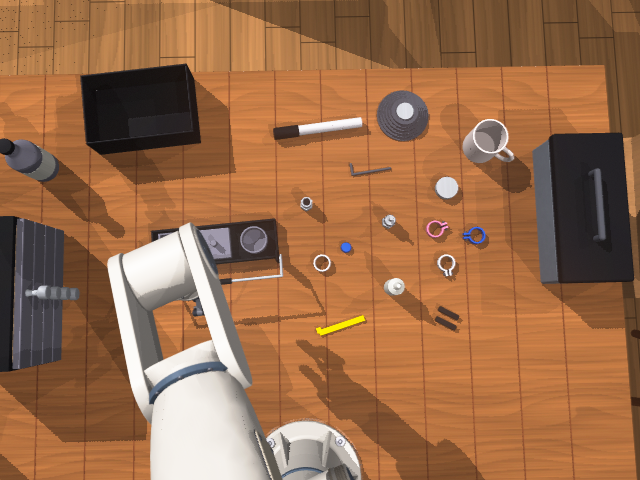

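The arm is clear and the bail crossbar lies back at (245,280). The crops show the tool disc at about (390,219), the clamp ring at about (446,262) with its ears pointing to (447,275), and the bottle shoulder at about (396,286).

Run:
```python
from h import *
T=grab('top');S=grab('side')
for n,f,u,v,z in[('toolT41',T,390.2,219.3,41),('toolS41',S,391.2,294.7,41),('toolS62',S,392.3,285.5,62),
('clT',T,445.7,262.3,15),('clS',S,391.7,381.2,15),('earT',T,447.2,275.2,12),('earS',S,378,390.3,14),
('botT72',T,395.8,286,72),('botT105',T,398.2,285.5,105),('botS105',S,319.5,303,105)]: print(n,ray(f,u,v,z).round(1))
```

```text
toolT41 [ 572.1 -207.8   41. ]
toolS41 [ 572.  -207.1   41. ]
toolS62 [ 573.1 -205.8   62. ]
clT [ 472.7 -336.4   15. ]
clS [ 473.5 -337.9   15. ]
earT [ 442.9 -339.2   12. ]
earS [ 445.6 -339.5   14. ]
botT72 [ 419.1 -210.    72. ]
botT105 [ 419.1 -210.1  105. ]
botS105 [ 421.4 -207.9  105. ]
```

Both views agree within 2 mm: tool (572,-207), clamp (473,-337) with ears toward the robot, bottle (420,-209.5). Clamp goes first, gripped across its ears with yaw ≈ 0.085.

```bash
python3 -m inch '[[0,0,0,0,0,8.2,-0.2],[0,0,0,0,0,8.2,-0.2],[0,0,0,0,0,8.2,-0.2],[0,0,0,0,0,8.2,-0.2],[0,0,0,0,0,8.2,-0.2],[0,0,0,0,0,8.2,-0.2],[0,0,0,0,0,8.2,-0.2],[0,0,0,0,0,8.2,-0.2]]'; python3 -m inch '[[0,0,0,0,0,8.1,-0.7],[0,0,0,0,0,8.1,-0.7],[0,0,0,0,0,8,-0.7],[0,0,0,0,0,0,-0.7]]';  python3 go.py 473 -337 110 0.085
```

```text
clock: 6.6
eef_pos: [434.5, 186.7, 210.1]
tcp_rot: [-3.141, 0.003, 0.502]
contact_force: [0.3, -0.2, 0.8]
opening: 0.599
grasp_force: 0.0
clock: 7.0
eef_pos: [434.6, 186.7, 210.3]
tcp_rot: [3.141, 0.003, 0.083]
contact_force: [-0.0, 0.6, -0.8]
opening: 0.85
grasp_force: 0.0
turn rz deg -0.1 then tool shift mm [ -6.2 525.1 100.3] rot [3.141e+00 3.000e-03 8.300e-02] q [ 0.4   0.16  1.99 -0.    1.    1.89]
```

```bash
python3 -m inch '[[0,0.037,0,0,0,0,-0.7],[0,0.04,0,0,0,0,-0.7],[0,0.04,0,0,0,0,-0.7],[0,0.04,0,0,0,0,-0.7],[0,0.04,0,0,0,0,-0.7],[0,0.04,0,0,0,0,-0.7],[0,0.04,0,0,0,0,-0.7],[0,0.04,0,0,0,0,-0.7]]'; python3 -m inch '[[0,0.04,0,0,0,0,-0.7],[-0.002,0.04,0,0,0,0,-0.7],[-0.002,0.04,0.01,0,0,0,-0.7],[-0.002,0.04,0.02,0,0,0,-0.7],[0,0.03,0.03,0,0,0,-0.7],[0,0.015,0.03,0,0,0,-0.7],[0,0,0.01,0,0,0,-0.7],[0,0,0,0,0,0,-0.7]]';  python3 go.py 473 -337 18 0.085
```

```text
clock: 7.8
eef_pos: [461.8, -130.2, 210.9]
tcp_rot: [-3.141, 0.001, 0.09]
contact_force: [0.2, 1.0, 0.2]
opening: 0.854
grasp_force: 0.0
clock: 8.6
eef_pos: [472.3, -332.3, 109.4]
tcp_rot: [-3.138, 0.004, 0.087]
contact_force: [0.4, 0.6, -0.1]
opening: 0.848
grasp_force: 0.0
turn rz deg 0.1 then tool shift mm [ 0.3  4.7 91.4] rot [-3.138  0.004  0.087] q [-0.62  0.45  1.84  0.    0.85  0.87]
```

```bash
python3 -m inch '[[0,0.004,0.02,0,0,0,-0.7],[0,0,0.02,0,0,0,-0.7],[0,0,0.02,0,0,0,-0.7],[0,0,0.015,0,0,0,-0.7],[0,0,0.01,0,0,0,-0.7],[0,0,0.006,0,0,0,-0.7],[0,0,0,0,0,0,-0.7]]';  python3 go.py 473 -337 18 0.085
python3 - <<'E'
from h import *
f=grab('side'); cv2.imwrite('pics/s4.png',cv2.resize(f['img'][300:450,300:500],(800,600)))
E
```

```text
clock: 9.3
eef_pos: [474.3, -337.2, 20.6]
tcp_rot: [-3.141, 0.0, 0.086]
contact_force: [0.3, 0.2, 0.3]
opening: 0.851
grasp_force: 0.0
turn rz deg 0.1 then tool shift mm [-1.3 -0.3  2.6] rot [-3.141  0.     0.086] q [-0.62  0.59  1.87  0.    0.68  0.86]
```

View pics/s4.png

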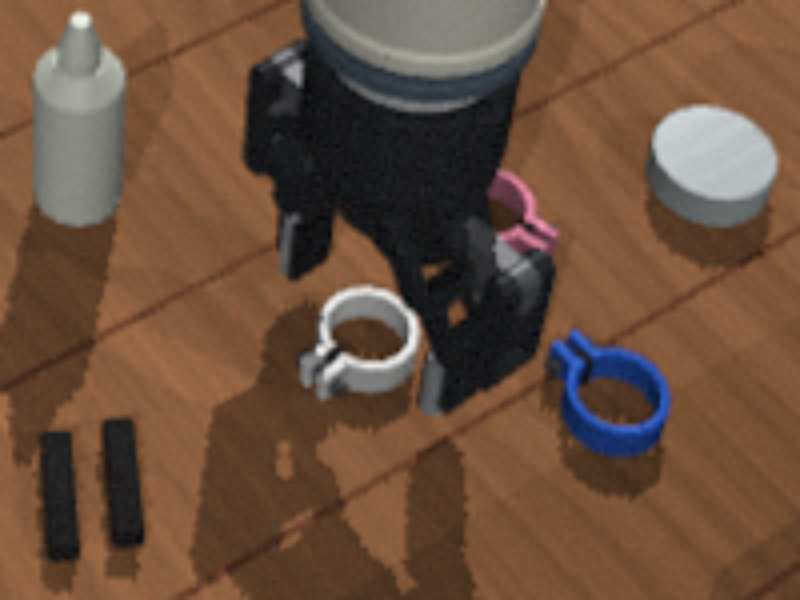

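The jaws straddle the silver ring at crop (370,340), clear of pink and blue. Closing now.

```bash
python3 -m inch '[[-0.001,0,0.003,0,0,0,-0.3],[0,0,0,0,0,0,1],[0,0,0,0,0,0,1],[0,0,0,0,0,0,1],[0,0,0,0,0,0,1],[0,0,0,0,0,0,1]]' 40; python3 -m inch '[[0,0,-0.01,0,0,0,1],[0,0,-0.02,0,0,0,1],[0,0,-0.04,0,0,0,1],[0,0,-0.04,0,0,0,1],[0,0,-0.04,0,0,0,1],[0,0,-0.03,0,0,0,1]]';python3 go.py 525 192 140 0.085
```

```text
clock: 9.95
eef_pos: [473.4, -337.7, 18.5]
tcp_rot: [3.141, -0.0, 0.085]
contact_force: [-1.7, 0.5, 5.6]
opening: 0.448
grasp_force: 39.6
clock: 10.55
eef_pos: [473.8, -337.9, 201.3]
tcp_rot: [3.14, -0.002, 0.085]
contact_force: [0.1, -0.6, -0.3]
opening: 0.448
grasp_force: 40.3
turn rz deg 0.0 then tool shift mm [  96.  -523.7   61.3] rot [ 3.14e+00 -2.00e-03  8.50e-02] q [-0.62  0.33  1.77  0.    1.03  0.86]
```

```bash
python3 -m inch '[[0.004,-0.03,0,0,0,0,1],[0.007,-0.04,0,0,0,0,1],[0.007,-0.04,0,0,0,0,1],[0.007,-0.04,0,0,0,0,1],[0.007,-0.04,0,0,0,0,1],[0.007,-0.04,0,0,0,0,1],[0.007,-0.04,0,0,0,0,1],[0.007,-0.04,0,0,0,0,1]]'; python3 -m inch '[[0.007,-0.04,0,0,0,0,1],[0.007,-0.04,0,0,0,0,1],[0.007,-0.04,0,0,0,0,1],[0.007,-0.04,0.01,0,0,0,1],[0.008,-0.03,0.02,0,0,0,1],[0.007,-0.015,0.02,0,0,0,1],[0.006,-0.008,0.01,0,0,0,1],[0,0,0,0,0,0,1]]';python3 go.py 525 192 85 0.085
```

```text
clock: 11.35
eef_pos: [499.7, -22.6, 198.6]
tcp_rot: [3.141, -0.001, 0.085]
contact_force: [0.8, 0.0, -0.8]
opening: 0.448
grasp_force: 40.3
clock: 12.15
eef_pos: [530.2, 192.7, 137.0]
tcp_rot: [3.141, 0.002, 0.086]
contact_force: [-0.2, -1.1, -0.0]
opening: 0.45
grasp_force: 40.3
turn rz deg 0.1 then tool shift mm [-5.2  0.2 52. ] rot [3.141e+00 2.000e-03 8.600e-02] q [ 0.35  0.39  1.86 -0.    0.89  1.83]
```

```bash
python3 - <<'E'
from h import *
f=grab('side'); print(ray(f,260.1,185.8,48).round(1)); 
f=grab('top');print(proj(f,[525,193,48]))
E
python3 -m inch '[[-0.005,0.0,0.01,0,0,0,1],[0,0,0.01,0,0,0,1],[0,0,0.01,0,0,0,1],[0,0,0.01,0,0,0,1],[0,0,0.01,0,0,0,1],[0,0,0,0,0,0,1]]'; python3 go.py 525 193 47 0.085
python3 - <<'E'
from h import *
f=grab('side'); cv2.imwrite('pics/s5.png',cv2.resize(f['img'][110:240,190:340],(690,600)))
E
```

```text
[529.6 197.6  48. ]
[213.89934353 243.43457247]
clock: 12.85
eef_pos: [524.4, 191.4, 86.0]
tcp_rot: [3.141, 0.003, 0.085]
contact_force: [-0.3, 0.8, -1.7]
opening: 0.45
grasp_force: 40.3
turn rz deg 0.0 then tool shift mm [ 0.7 -1.5 39. ] rot [3.141e+00 3.000e-03 8.500e-02] q [ 0.35  0.46  1.9  -0.    0.79  1.83]
```

View pics/s5.png

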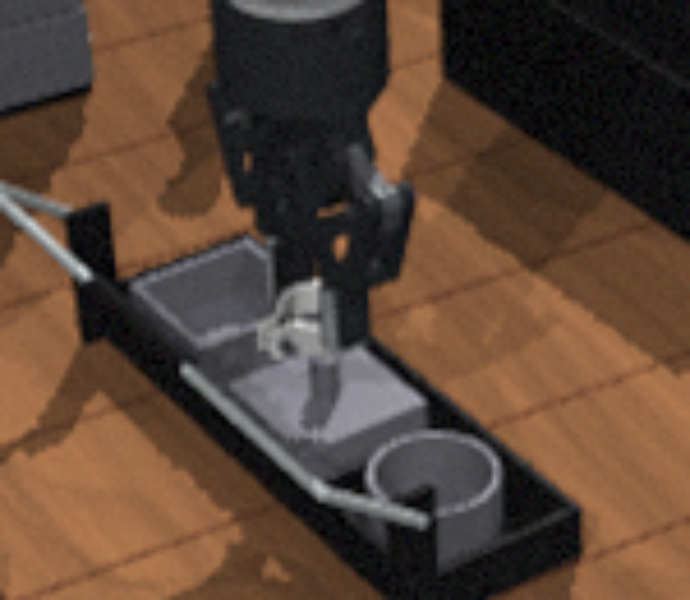

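The clamp at crop (300,310) is above the post at (325,400), and the bail is clear at the near side. I'll shift slightly and lower.

```bash
python3 -m inch '[[0.002,-0.003,0.01,0,0,0,1],[0,0,0.01,0,0,0,1],[0,0,0.008,0,0,0,1],[0,0,0.006,0,0,0,1],[0,0,0.003,0,0,0,1],[0,0,0.001,0,0,0,1],[0,0,0,0,0,0,1]]'; python3 go.py 526 194 47 0.085
```

```text
clock: 13.6
eef_pos: [527.1, 195.0, 49.8]
tcp_rot: [3.142, 0.0, 0.085]
contact_force: [0.1, 0.2, -0.5]
opening: 0.448
grasp_force: 40.3
turn rz deg 0.0 then tool shift mm [-1.2  0.9  2.8] rot [3.142 0.    0.085] q [ 0.35  0.52  1.91 -0.    0.71  1.84]
```

```bash
python3 -m inch '[[0,0,0.002,0,0,0,1],[0,0,0.001,0,0,0,1],[0,0,0,0,0,0,1],[0,0,0,0,0,0,-0.16],[0,0,0,0,0,0,-0.16],[0,0,0,0,0,0,-0.16]]'; python3 -m inch '[[0,0,-0.01,0,0,0,-0.16],[0,0,-0.02,0,0,0,-0.16],[0,0,-0.04,0,0,0,-0.16],[0,0,-0.04,0,0,0,-0.16],[0,0,-0.04,0,0,0,-0.16],[0,0,0,0,0,0,-0.5]]';  python3 go.py 420 -209.5 210 0.085
python3 - <<'E'
from h import *
f=grab('side'); g=grab('top')
cv2.imwrite('pics/s6.png',np.hstack([cv2.resize(f['img'][110:240,190:340],(400,346)),cv2.resize(g['img'][210:300,140:290],(400,346))]))
E
```

```text
clock: 14.2
eef_pos: [527.2, 195.0, 46.9]
tcp_rot: [-3.142, -0.0, 0.085]
contact_force: [-0.4, -0.6, 0.3]
opening: 0.585
grasp_force: 0.0
clock: 14.8
eef_pos: [530.1, 196.1, 203.2]
tcp_rot: [-3.139, -0.009, 0.085]
contact_force: [1.0, -0.2, -0.9]
opening: 0.736
grasp_force: 0.0
turn rz deg 0.0 then tool shift mm [-144.2  394.8   -6.8] rot [-3.139 -0.009  0.085] q [ 0.35  0.3   1.81 -0.    1.01  1.84]
```

View pics/s6.png

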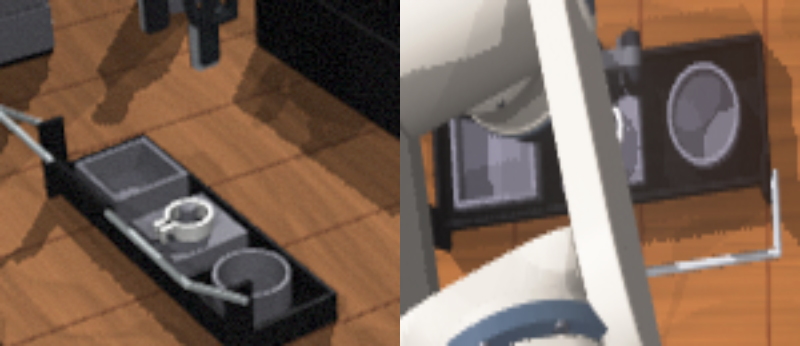

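The clamp lies flat over the post at side crop (190,218). Next is the bottle.

```bash
python3 -m inch '[[-0.015,0.04,0,0,0,0,-0.7],[-0.015,0.04,0,0,0,0,-0.7],[-0.015,0.04,0,0,0,0,-0.7],[-0.015,0.04,0,0,0,0,-0.7],[-0.015,0.04,0,0,0,0,-0.7],[-0.015,0.04,0,0,0,0,-0.7],[-0.015,0.04,0,0,0,0,-0.7],[-0.015,0.04,0,0,0,0,-0.7]]'; python3 -m inch '[[-0.015,0.04,0,0,0,0,-0.7],[-0.008,0.025,0,0,0,0,-0.7],[0,0.01,0,0,0,0,-0.7],[0,0,0,0,0,0,-0.7],[0,0,0,0,0,0,-0.7]]';  python3 go.py 420 -209.5 60 0.085
```

```text
clock: 15.7
eef_pos: [433.2, -135.3, 195.7]
tcp_rot: [-3.141, 0.002, 0.086]
contact_force: [1.3, -0.4, -0.8]
opening: 0.852
grasp_force: 0.0
clock: 16.2
eef_pos: [418.2, -209.9, 196.2]
tcp_rot: [-3.141, 0.001, 0.085]
contact_force: [0.5, 0.1, 0.1]
opening: 0.847
grasp_force: 0.0
turn rz deg 0.0 then tool shift mm [  1.8  -0.3 136.2] rot [-3.141e+00  1.000e-03  8.500e-02] q [-0.47  0.17  2.01  0.    0.96  1.02]
```

```bash
python3 -m inch '[[0.002,0,0.02,0,0,0,-0.7],[0,0,0.03,0,0,0,-0.7],[0,0,0.03,0,0,0,-0.7],[0,0,0.025,0,0,0,-0.7],[0,0,0.02,0,0,0,-0.7],[0,0,0.01,0,0,0,-0.7],[0,0,0,0,0,0,-0.7]]'; python3 -m inch '[[0,0,0,0,0,0,1],[0,0,0,0,0,0,1],[0,0,0,0,0,0,1],[0,0,0,0,0,0,1],[0,0,0,0,0,0,1]]' 40; python3 go.py 532 103.5 150 0.085
```

```text
clock: 16.9
eef_pos: [419.8, -209.2, 60.7]
tcp_rot: [-3.14, 0.002, 0.087]
contact_force: [1.4, 0.4, 0.9]
opening: 0.851
grasp_force: 0.0
clock: 17.4
eef_pos: [421.0, -210.7, 62.9]
tcp_rot: [3.141, -0.002, 0.085]
contact_force: [0.0, 2.1, 4.7]
opening: 0.427
grasp_force: 39.2
turn rz deg -0.0 then tool shift mm [ 137.3 -303.6  -87.1] rot [ 3.141e+00 -2.000e-03  8.500e-02] q [-0.47  0.4   2.1   0.    0.65  1.02]
```

```bash
python3 -m inch '[[0,0,-0.02,0,0,0,1],[0,0,-0.04,0,0,0,1],[0,0,-0.04,0,0,0,1],[0,0,-0.04,0,0,0,1],[0.01,-0.02,0,0,0,0,1],[0.017,-0.037,0,0,0,0,1],[0.017,-0.037,0,0,0,0,1],[0.017,-0.037,0,0,0,0,1]]'; python3 -m inch '[[0.017,-0.037,0,0,0,0,1],[0.017,-0.037,0,0,0,0,1],[0.017,-0.037,0,0,0,0,1],[0.017,-0.037,0,0,0,0,1],[0.008,-0.02,0,0,0,0,1],[0,-0.005,0,0,0,0,1],[0,0,0,0,0,0,1],[0,0,0,0,0,0,1]]'; python3 go.py 533 103.5 105 0.085
```

```text
clock: 18.2
eef_pos: [470.3, -73.7, 202.7]
tcp_rot: [3.141, -0.002, 0.084]
contact_force: [1.6, -0.7, -1.2]
opening: 0.431
grasp_force: 40.5
clock: 19.0
eef_pos: [530.4, 103.1, 201.9]
tcp_rot: [3.141, 0.0, 0.085]
contact_force: [-0.5, 1.2, -1.8]
opening: 0.433
grasp_force: 40.5
turn rz deg 0.0 then tool shift mm [ 2.7 -0.2 96.9] rot [3.141 0.    0.085] q [ 0.19  0.27  1.86 -0.    1.01  1.68]
```

```bash
python3 -m inch '[[0.003,0,0.02,0,0,0,1],[0,0,0.025,0,0,0,1],[0,0,0.025,0,0,0,1],[0,0,0.02,0,0,0,1],[0,0,0.005,0,0,0,1],[0,0,0,0,0,0,1],[0,0,0,0,0,0,1]]'; python3 go.py 533 103.5 72 0.085
python3 - <<'E'
from h import *
f=grab('side'); g=grab('top')
cv2.imwrite('pics/s7.png',np.hstack([cv2.resize(f['img'][110:240,210:340],(400,400)),cv2.resize(g['img'][200:300,190:290],(400,400))]))
E
```

```text
clock: 19.7
eef_pos: [534.5, 103.8, 107.8]
tcp_rot: [-3.142, -0.001, 0.085]
contact_force: [-0.2, 0.5, -1.3]
opening: 0.429
grasp_force: 40.5
turn rz deg -0.0 then tool shift mm [-1.5  0.2 35.8] rot [-3.142e+00 -1.000e-03  8.500e-02] q [ 0.19  0.41  1.92 -0.    0.81  1.68]
```

View pics/s7.png

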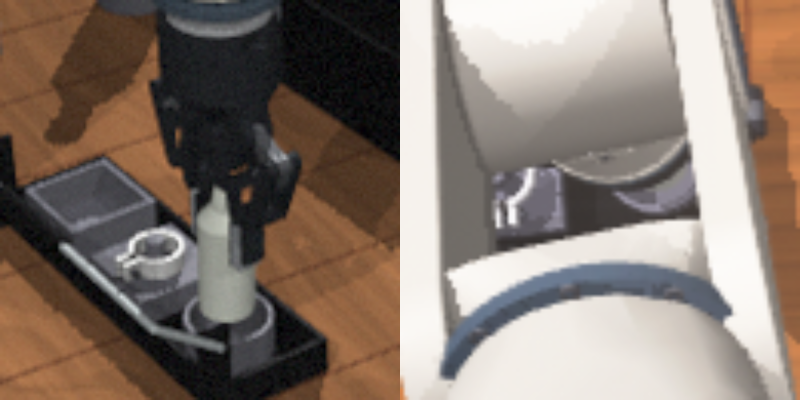

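The bottle's foot at side crop (227,315) is centred over the well rim at (230,320). Lowering.

```bash
python3 -m inch '[[0,0,0.01,0,0,0,1],[0,0,0.01,0,0,0,1],[0,0,0.006,0,0,0,1],[0,0,0.004,0,0,0,1],[0,0,0.003,0,0,0,1],[0,0,0.001,0,0,0,1],[0,0,0,0,0,0,1]]'; python3 -m inch '[[0,0,0.001,0,0,0,1],[0,0,0.001,0,0,0,1],[0,0,0,0,0,0,1]]'
```

```text
clock: 20.5
eef_pos: [534.0, 104.3, 73.0]
tcp_rot: [-3.142, 0.0, 0.085]
contact_force: [-1.4, -0.0, 1.9]
opening: 0.428
grasp_force: 40.7
clock: 20.8
eef_pos: [534.6, 104.8, 72.5]
tcp_rot: [-3.141, -0.002, 0.085]
contact_force: [-5.5, 1.5, 19.6]
opening: 0.426
grasp_force: 41.0
```

Contact with the floor (20 N). Releasing and rising, then on to the tool.

```bash
python3 -m inch '[[0,0,0,0,0,0,-0.2],[0,0,0,0,0,0,-0.2],[0,0,0,0,0,0,-0.2],[0,0,-0.02,0,0,0,-0.2],[0,0,-0.04,0,0,0,-0.2],[0,0,-0.04,0,0,0,-0.2],[0,0,-0.04,0,0,0,-0.2],[0,0,0,0,0,0,-0.2]]'; python3 go.py 572 -207 210 0.085;  python3 - <<'E'
from h import *
f=grab('side'); cv2.imwrite('pics/s8.png',cv2.resize(f['img'][110:240,210:340],(400,400)))
E
```

```text
clock: 21.6
eef_pos: [536.9, 104.8, 216.0]
tcp_rot: [-3.141, -0.009, 0.085]
contact_force: [0.1, -0.3, -0.7]
opening: 0.599
grasp_force: 0.0
turn rz deg 0.0 then tool shift mm [  8.5 313.6   6. ] rot [-3.141 -0.009  0.085] q [ 0.19  0.26  1.84 -0.    1.03  1.68]
```

View pics/s8.png

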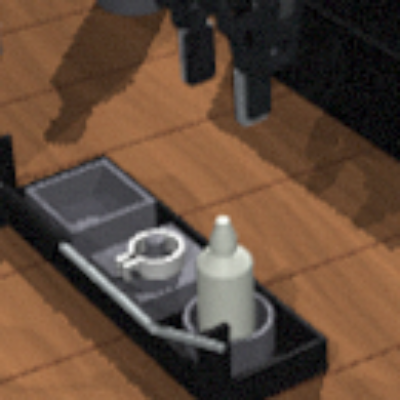

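The bottle stands upright in the well. Moving to the tool.

```bash
python3 -m inch '[[0.001,0.03,0,0,0,0,-0.5],[0.001,0.04,0,0,0,0,-0.5],[0.001,0.04,0,0,0,0,-0.5],[0.001,0.04,0,0,0,0,-0.5],[0.001,0.04,0,0,0,0,-0.5],[0.001,0.04,0,0,0,0,-0.5],[0.001,0.04,0,0,0,0,-0.5],[0.001,0.03,0,0,0,0,-0.5]]'; python3 -m inch '[[0,0.0135,0.02,0,0,0,-0.5],[0,0,0.03,0,0,0,-0.5],[0,0,0.02,0,0,0,-0.5],[0,0,0,0,0,0,-0.5],[0,0,0,0,0,0,-0.5]]';  python3 go.py 572 -207 40 0.085
```

```text
clock: 22.45
eef_pos: [566.6, -196.1, 208.8]
tcp_rot: [-3.141, 0.002, 0.085]
contact_force: [0.6, 0.7, 0.4]
opening: 0.752
grasp_force: 0.0
clock: 22.95
eef_pos: [568.0, -207.2, 139.7]
tcp_rot: [-3.141, 0.002, 0.085]
contact_force: [0.1, -0.2, 0.1]
opening: 0.753
grasp_force: 0.0
turn rz deg 0.0 then tool shift mm [ 4.   0.2 99.7] rot [-3.141e+00  2.000e-03  8.500e-02] q [-0.35  0.44  1.77 -0.    0.93  1.13]
```

```bash
python3 -m inch '[[0.004,0,0.02,0,0,0,-0.5],[0,0,0.025,0,0,0,-0.5],[0,0,0.025,0,0,0,-0.5],[0,0,0.02,0,0,0,-0.5],[0,0,0.008,0,0,0,-0.5],[0,0,0,0,0,0,-0.5],[0,0,0,0,0,0,-0.5]]'; python3 -m inch '[[0,0,0,0,0,0,1],[0,0,0,0,0,0,1],[0,0,0,0,0,0,1],[0,0,0,0,0,0,1],[0,0,0,0,0,0,1],[0,0,0,0,0,0,1]]' 45; python3 go.py 519 281 160 0.085
```

```text
clock: 23.65
eef_pos: [573.5, -207.3, 44.0]
tcp_rot: [3.141, -0.001, 0.086]
contact_force: [0.1, -0.3, -0.5]
opening: 0.75
grasp_force: 0.0
clock: 24.25
eef_pos: [573.1, -207.3, 43.6]
tcp_rot: [3.141, -0.001, 0.085]
contact_force: [-1.1, 1.1, 7.2]
opening: 0.262
grasp_force: 43.8
turn rz deg 0.0 then tool shift mm [ -12.5 -491.1 -116.4] rot [ 3.141e+00 -1.000e-03  8.500e-02] q [-0.35  0.58  1.8   0.    0.76  1.14]
```

```bash
python3 -m inch '[[0,0,-0.02,0,0,0,1],[0,0,-0.035,0,0,0,1],[0,0,-0.04,0,0,0,1],[0,0,-0.04,0,0,0,1],[0,0,-0.03,0,0,0,1],[-0.001,-0.02,0,0,0,0,1],[-0.001,-0.04,0,0,0,0,1],[-0.001,-0.04,0,0,0,0,1]]'; python3 -m inch '[[-0.001,-0.04,0,0,0,0,1],[-0.001,-0.04,0,0,0,0,1],[-0.001,-0.04,0,0,0,0,1],[-0.001,-0.04,0,0,0,0,1],[-0.001,-0.04,0,0,0,0,1],[-0.001,-0.04,0,0,0,0,1],[-0.001,-0.04,0,0,0,0,1],[-0.001,-0.04,0,0,0,0,1]]'; python3 go.py 520 281 160 0.085
```

```text
clock: 25.05
eef_pos: [560.1, -106.6, 207.2]
tcp_rot: [-3.141, 0.001, 0.084]
contact_force: [-0.0, -0.1, -0.4]
opening: 0.257
grasp_force: 44.4
clock: 25.85
eef_pos: [524.3, 212.2, 206.8]
tcp_rot: [3.141, 0.001, 0.086]
contact_force: [-0.7, 0.2, -0.6]
opening: 0.256
grasp_force: 44.4
turn rz deg 0.0 then tool shift mm [  1.5 -69.   46.8] rot [3.141e+00 1.000e-03 8.600e-02] q [0.38 0.31 1.8  0.   1.04 1.87]
```

```bash
python3 -m inch '[[0.001,-0.03,0,0,0,0,1],[0,-0.025,0.01,0,0,0,1],[0,-0.01,0.03,0,0,0,1],[0,0,0.03,0,0,0,1],[0,0,0.02,0,0,0,1],[0,0,0.01,0,0,0,1],[0,0,0,0,0,0,1],[0,0,0,0,0,0,1]]';  python3 go.py 520 281 54 0.085;  python3 - <<'E'
from h import *
f=grab('side'); cv2.imwrite('pics/s9.png',cv2.resize(f['img'][110:240,190:320],(500,500)))
E
```

```text
clock: 26.65
eef_pos: [521.4, 275.4, 108.2]
tcp_rot: [-3.141, -0.0, 0.085]
contact_force: [0.9, 1.0, -0.7]
opening: 0.256
grasp_force: 44.4
turn rz deg 0.0 then tool shift mm [-0.9 -5.7 54.2] rot [-3.141 -0.     0.085] q [0.48 0.46 1.82 0.   0.86 1.97]
```

View pics/s9.png

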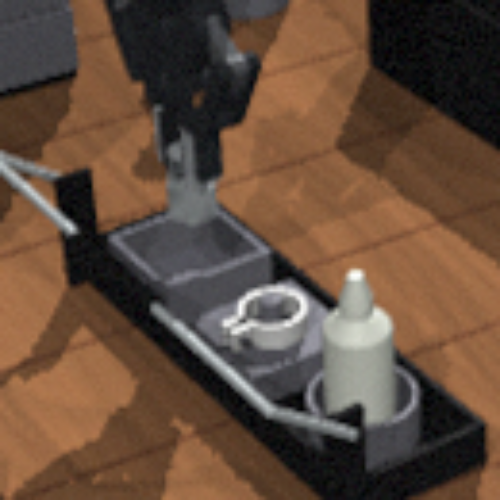

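The tool at crop (190,205) hangs above the bin (190,245). I'll shift 5 mm in y, lower and release.

```bash
python3 -m inch '[[-0.001,-0.005,0.01,0,0,0,1],[0,0,0.015,0,0,0,1],[0,0,0.012,0,0,0,1],[0,0,0.008,0,0,0,1],[0,0,0.004,0,0,0,1],[0,0,0.002,0,0,0,1],[0,0,0,0,0,0,1]]'; python3 -m inch '[[0,0,0.001,0,0,0,1],[0,0,0.001,0,0,0,1],[0,0,0,0,0,0,1]]'
```

```text
clock: 27.4
eef_pos: [519.8, 280.1, 56.6]
tcp_rot: [3.141, 0.0, 0.085]
contact_force: [0.1, 0.1, -0.4]
opening: 0.259
grasp_force: 44.4
clock: 27.7
eef_pos: [519.9, 280.2, 55.0]
tcp_rot: [-3.141, -0.0, 0.085]
contact_force: [-0.1, 1.2, 0.6]
opening: 0.258
grasp_force: 44.4
```

```bash
python3 -m inch '[[0,0,0.001,0,0,0,1],[0,0,0,0,0,0,1],[0,0,0,0,0,0,0.2],[0,0,0,0,0,0,0.2],[0,0,0,0,0,0,0.2]]'; python3 -m inch '[[0,0,-0.02,0,0,0,0.2],[0,0,-0.04,0,0,0,0.2],[0,0,-0.04,0,0,0,0.2],[0,0,-0.04,0,0,0,0.2],[0,-0.04,0,0,0,0,0.2],[0,-0.04,0,0,0,0,0.2],[0,-0.04,0,0,0,0,0.2],[0,0,0,0,0,0,0.2]]'
python3 - <<'E'
from h import *
f=grab('side'); g=grab('top')
cv2.imwrite('pics/s10.png',np.hstack([cv2.resize(f['img'][110:310,190:390],(400,400)),cv2.resize(g['img'][180:300,140:340],(400,240))[[*range(240)]+[239]*160]]))
E
```

```text
clock: 28.2
eef_pos: [519.9, 280.2, 53.9]
tcp_rot: [-3.142, -0.0, 0.085]
contact_force: [-0.1, -1.0, 0.2]
opening: 0.399
grasp_force: 0.0
clock: 29.0
eef_pos: [509.1, 404.0, 194.1]
tcp_rot: [-3.139, -0.001, 0.088]
contact_force: [0.3, -0.4, 0.1]
opening: 0.402
grasp_force: 0.0
```

View pics/s10.png

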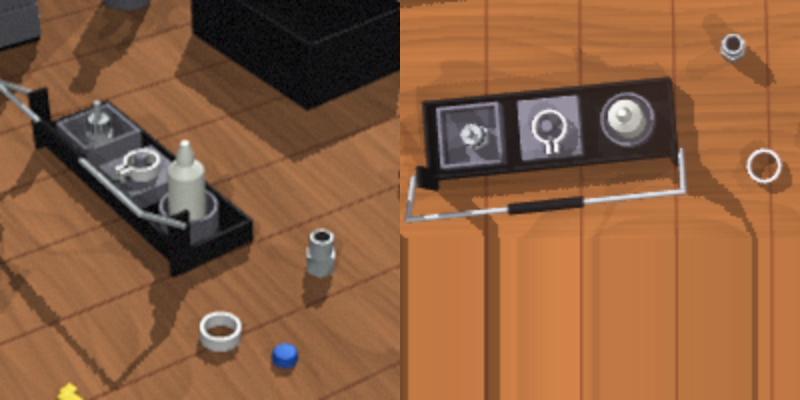

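The tool, clamp and bottle all stand in place at top crop (473,134), (549,127) and (626,117). The bail lies back at (545,207), and the socket and spacer are where they started.

```bash
python3 -c "
from rig import r
print(r.sign_off())"
```

```text
the job is handed in; nothing more can be done
None
```

I handed the job in at about 29 s: the last picture shows the bail swung back, the tool, bottle and clamp in their places, and the two look-alikes where they started; `sign_off` gave no verdict.

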